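# Deal specimen mounts to three microscope trays

## Task

Share the six specimen mounts out to the three open-fronted trays in turn, one at a time: left, middle, right (as the robot sees them), then left, middle, right again, so that each tray ends with two mounts wholly inside its mouth. Slide them flat along the bench, never lifting or tipping them, and leave the jar, loupe, box of wipes and wash bottle where they stand.

Things in the scene. Friction and masses are not known exactly. Their poses are not given: they have to be found in the camera images.
- tray_left: fixed aluminium tray, the left one (largest y). Side and back walls 14 mm high, 4 mm thick; front open, no sill, the bench is its floor (white liner only painted on): things slide straight in. Inside 100 mm deep (own x), 84 mm wide (own y). Origin: centre of its inside, at bench level. Own +x points to the back wall; the open mouth, own x = -50 mm, faces roughly the robot
- tray_middle: fixed aluminium tray, the middle one (y near 0). Side and back walls 14 mm high, 4 mm thick; front open, no sill, the bench is its floor (white liner only painted on): things slide straight in. Inside 100 mm deep (own x), 84 mm wide (own y). Origin: centre of its inside, at bench level. Own +x points to the back wall; the open mouth, own x = -50 mm, faces roughly the robot
- tray_right: fixed aluminium tray, the right one (smallest y). Side and back walls 14 mm high, 4 mm thick; front open, no sill, the bench is its floor (white liner only painted on): things slide straight in. Inside 100 mm deep (own x), 84 mm wide (own y). Origin: centre of its inside, at bench level. Own +x points to the back wall; the open mouth, own x = -50 mm, faces roughly the robot
- tray_left_in (a point): point on the bench inside tray_left, 10 mm nearer its back wall than the centre of its inside
- tray_middle_in (a point): point on the bench inside tray_middle, 10 mm nearer its back wall than the centre of its inside
- tray_right_in (a point): point on the bench inside tray_right, 10 mm nearer its back wall than the centre of its inside
- mount0: resin specimen mount: black upright disc, 40 mm in diameter, 20 mm high, about 35 g, a 18 mm bright metal specimen in its top face; loose on the bench, all six alike. Origin: centre of its underside; z up. Slides on the bench with ordinary friction and stops when no longer pushed
- mount1: resin specimen mount: black upright disc, 40 mm in diameter, 20 mm high, about 35 g, a 18 mm bright metal specimen in its top face; loose on the bench, all six alike. Origin: centre of its underside; z up. Slides on the bench with ordinary friction and stops when no longer pushed
- mount2: resin specimen mount: black upright disc, 40 mm in diameter, 20 mm high, about 35 g, a 18 mm bright metal specimen in its top face; loose on the bench, all six alike. Origin: centre of its underside; z up. Slides on the bench with ordinary friction and stops when no longer pushed
- mount3: resin specimen mount: black upright disc, 40 mm in diameter, 20 mm high, about 35 g, a 18 mm bright metal specimen in its top face; loose on the bench, all six alike. Origin: centre of its underside; z up. Slides on the bench with ordinary friction and stops when no longer pushed
- mount4: resin specimen mount: black upright disc, 40 mm in diameter, 20 mm high, about 35 g, a 18 mm bright metal specimen in its top face; loose on the bench, all six alike. Origin: centre of its underside; z up. Slides on the bench with ordinary friction and stops when no longer pushed
- mount5: resin specimen mount: black upright disc, 40 mm in diameter, 20 mm high, about 35 g, a 18 mm bright metal specimen in its top face; loose on the bench, all six alike. Origin: centre of its underside; z up. Slides on the bench with ordinary friction and stops when no longer pushed
- jar: bystander standing among the mounts: small closed amber jar with a white cap, 42 mm in diameter, 45 mm high; origin at the centre of its underside
- loupe: bystander standing among the mounts: dark metal magnifier, round, 40 mm in diameter, 40 mm high; origin at the centre of its underside
- wipes_box: bystander at the left: green and white box of wipes, 117 x 117 mm, 75 mm high, a paper wipe stands 30 mm out of its top (seen only); origin at the centre of its underside
- wash_bottle: bystander at the right: white plastic bottle with a green cap, 60 mm in diameter, 160 mm high; origin at the centre of its underside
Not all that is in view belongs to the job. What is shaped like the mount1 but blue or red is not meant. Leave any orange look-alike of the mount2 alone.

How it is judged:
By the outcome, as a careful person would: the job done as asked, in the order asked, and still so for the second after the job is handed in, with the robot touching nothing.
It also fails if it takes over 72 s, if anything falls off the work surface, if the arm or the gripper's body presses on something with over 40 N, if the wrist force passes 120 N, or if a joint passes its speed limit or range.

## Robot

A 6-joint arm with a two-finger parallel gripper is mounted at the origin on the work surface. World frame = base frame: x ahead of the robot, y to its left, z up, the work surface at z = 0. Lengths are in m, angles in degrees, forces in N, time in s.
With the tool pointing down it reaches from about 0.375 to 0.9 m from the base axis. Payload 3.1 kg.
Tool frame: the origin (TCP) lies at the very end of the fingers, on their centre line; the grasp point (between the pads) lies 19 mm behind it; z points along the fingers, y is the line along which they close (so a half turn about z gives the same grasp; the last joint's range is limited). The gripper opens to 87 mm and grips with 3 to 60 N. Pads are 19 mm wide; open, the fingers measure 117 mm over their backs; the gripper's body (75 mm by 190 mm) begins 51 mm behind the grasp point.
Start: joints at [54.975, 30.224, 82.088, -0, 67.689, -10.227], TCP at [0.262, 0.567, 0.223] pointing down, gripper open.
Joint ranges: [-176.69, 176.69], [-43.24, 126.21], [12.49, 139.97], [-82, 262], [0, 151.66], [-163.58, 163.58]. Speed limits (degrees/s): [159.86, 159.86, 180, 180, 180, 180].

## Interface

Orientations are given as a 3x3 rotation matrix whose columns are the frame's x, y, z axes.
In Python, from rig import * gives the robot as it stands.
- The arm moves only by the tool jog_arm, never from a script. Its arguments are lists of equal length, an entry for each row: "delta_pos": the shift along the world's x, y, z in cm, a list of three; "turn": the turn about the world's z in degrees; "grip": the closure, from 0 (fully open) to 1 (shut). In form: {"delta_pos": [[x, y, z], ...], "turn": [turn, ...], "grip": [grip, ...]}. A call has 1 to 12 rows; each row is the pose to reach, as a shift and turn from the pose commanded when the call began; what a row does not reach only later rows make up. A row lasts 1/8 s, in which the tool goes at most 62.5 mm and 10.7 degrees, less where a joint would pass 70% of its speed; a pose out of reach is approached as far as the arm can. A call with a gripper value outside its range is refused whole. The fingers move at their own pace and stop on an object; the grip force is fixed at half the most. Time passes only in rows, so rows that repeat a pose let the fingers close. It gives the time, the measured TCP pose, the force, the opening and the grip force at its end, in the units of the state.
- read_state(): the state, without advancing time (a new reading comes with each control period).
- capture(name): name is "side" or "top"; returns a dict with "color" (420x560x3 uint8, blue, green, red), "fovy" (degrees; the focal length in pixels is half the picture's height over the tangent of half this angle, whatever the lens; pixels are square), "cx", "cy" (the principal point, pixels), "k1" (the pictures are not rectified: a ray, as slopes to the right and down, at radius r is drawn at 1 + k1 r^2 times it, then the intrinsics apply), "camera_from_world" (4x4, takes a point from world to camera coordinates). Camera axes: x right, y up, looking along -z (the intrinsics and any distortion apply to the point x, -y, -z); pixel columns grow to the right and rows downward; lengths in m; the calibration is good to about 2 mm. A picture is of the moment at which its call begins. There is no depth.
- hand_in(): hands the job in; it is judged then, once.
The state is a dict: "time_s": time; "joint_positions": joint angles; "qvel": joint speeds; "tau": joint torques, N m; "position": TCP position; "tcp_rot": TCP orientation; "force": force on the tool from outside, world axes, zero at the start; "moment": the same for the moment, N m; "opening": opening from 0.0 (shut) to 1.0 (fully open); "grasp_force": force on a finger pad.
Only numpy, scipy, OpenCV 4.12 (cv2) and the standard library are available. Lean on these libraries where they do the work, as an engineer would, in place of code of your own. Each camera call takes 0.05 s, during which the arm holds its last target. There are 200 camera calls.

## Working session

There is one attempt and no reset: what is moved stays moved. The work goes in short steps, Python scripts to look and compute and a tool call to move; the robot and the scene stay as the last step left them, time stands still between calls to the robot, and variables do not carry over. Pictures are saved under pics/ and viewed, at most 10 in all, crops included, and the job is handed in when it is done.

Besides the shell and the picture viewer there is one more tool, called after "Call:" as a command line: name --pt "numbers of a row" for each row, then --argument value for the rest. jog_arm: Moves the arm, as the interface text tells. Its arguments: {"type":"object","properties":{"delta_pos":{"type":"array"},"turn":{"type":"array"},"grip":{"type":"array"}},"required":["delta_pos","turn","grip"]}

```bash
ls; mkdir -p pics; cat > h.py <<'E'
from rig import *
import numpy as np, cv2
def cam(c):
    f=c["color"].shape[0]/2/np.tan(np.radians(c["fovy"])/2)
    return f,c["cx"],c["cy"],c["k1"],np.array(c["camera_from_world"])
def ray(c,u,v,z):
    f,cx,cy,k1,T=cam(c)
    D=np.array([k1,0,0,0,0.]);K=np.array([[f,0,cx],[0,f,cy],[0,0,1]])
    x,y=cv2.undistortPoints(np.array([[[u,v]]],float),K,D)[0,0]
    R=T[:3,:3];o=-R.T@T[:3,3];d=R.T@np.array([x,-y,-1])
    return o+d*(z-o[2])/d[2]
def px(c,p):
    f,cx,cy,k1,T=cam(c)
    q=T[:3,:3]@np.array(p)+T[:3,3];x,y=q[0]/-q[2],-q[1]/-q[2]
    s=1+k1*(x*x+y*y);return cx+f*s*x,cy+f*s*y
E
python3 - <<'E'
from h import *
for n in("top","side"):
    c=capture(n);cv2.imwrite(f"pics/{n}0.png",c["color"]);print(n,cam(c)[:4],ray(c,280,210,0),px(c,(.5,0,0)),px(c,(.7,0,0)),px(c,(.5,.2,0)))
    T=cam(c)[4];print(-T[:3,:3].T@T[:3,3])
s=read_state();print(s["time_s"],s["position"],s["tcp_rot"])
E
```

```text
pics
top (np.float64(472.7701333501564), 279.0992357202655, 213.29532874443709, -0.0006823728920586075) [0.51595239 0.00168334 0.        ] (np.float64(280.6022934479277), np.float64(216.40721155150027)) (np.float64(281.52329151014993), np.float64(137.01696874353746)) (np.float64(200.20862128573356), np.float64(215.47801343390165))
[ 0.42820291 -0.00125131  1.17301434]
side (np.float64(491.04627152485114), 282.32737896502954, 218.36071816600796, -0.02776691448233791) [ 0.56300825 -0.03396327  0.        ] (np.float64(292.68891633639157), np.float64(224.8390228152022)) (np.float64(236.6474136312483), np.float64(201.34757628500904)) (np.float64(258.1394051491638), np.float64(272.7863969120085))
[0.05007072 0.8479489  1.11846714]
0.1 [0.26171876 0.56683354 0.22167507] [[-9.07815269e-01  4.19368855e-01 -1.09565288e-03]
 [ 4.19370174e-01  9.07813842e-01 -1.63902837e-03]
 [ 3.07291399e-04 -1.94741911e-03 -9.99998057e-01]]
```

View pics/top0.png

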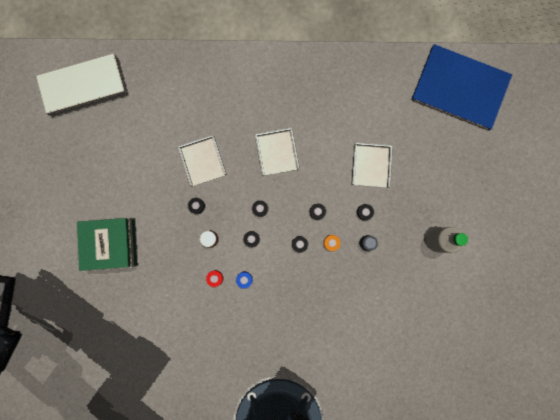

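View pics/side0.png

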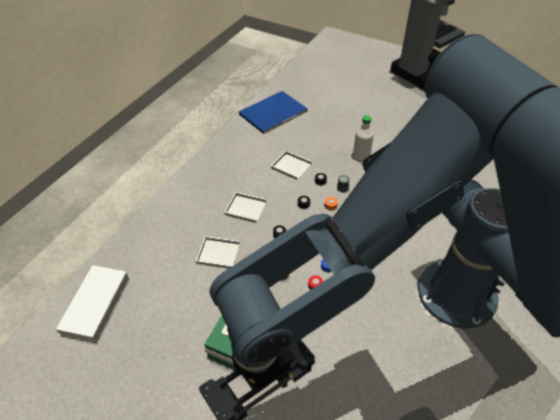

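Candidates in the top view are the black discs with a bright centre at (196,206), (260,208), (318,212), (366,212), (252,239) and (300,244). The look-alikes are red (214,279), blue (244,280) and orange (333,243), plus the jar (208,239) and the loupe (369,243). I choose the six black ones and will check them in a crop.

```bash
cat > m.py <<'E'
from h import *
def mounts(c):
    b=c["color"];f=4
    g=cv2.resize(b,None,fx=f,fy=f,interpolation=cv2.INTER_CUBIC)
    hsv=cv2.cvtColor(g,cv2.COLOR_BGR2HSV);m=((hsv[...,2]<60)).astype(np.uint8)
    out=[]
    cs,_=cv2.findContours(m,cv2.RETR_EXTERNAL,cv2.CHAIN_APPROX_NONE)
    for k in cs:
        (x,y),r=cv2.minEnclosingCircle(k);a=cv2.contourArea(cv2.convexHull(k))
        if 24<r<46 and a>.7*np.pi*r*r:
            mm=np.zeros(m.shape,np.uint8);cv2.drawContours(mm,[cv2.convexHull(k)],-1,1,-1)
            br=(mm>0)&(hsv[...,2]>100)
            n=br.sum()
            if n<150: continue
            v,u=np.argwhere(br).mean(0);u=(u+.5)/f-.5;v=(v+.5)/f-.5
            out.append((u,v,*ray(c,u,v,.02)[:2],r/f,n/f/f))
    return out
E
python3 - <<'E'
from m import *
c=capture("top");b=c["color"]
for o in mounts(c):print(np.round(o,3))
cv2.imwrite("pics/crop.png",cv2.resize(b[120:300,170:390],None,fx=3.3,fy=3.3,interpolation=cv2.INTER_CUBIC))
g=cv2.resize(b,None,fx=4,fy=4,interpolation=cv2.INTER_CUBIC)
m=(g.min(2)>165).astype(np.uint8);m=cv2.morphologyEx(m,cv2.MORPH_OPEN,np.ones((17,17)))
for k in cv2.findContours(m,cv2.RETR_EXTERNAL,cv2.CHAIN_APPROX_NONE)[0]:
    if 8000<cv2.contourArea(k)<60000:
        P=cv2.boxPoints(cv2.minAreaRect(k))
        W=np.array([ray(c,(p[0]+.5)/4-.5,(p[1]+.5)/4-.5,0)[:2] for p in P])
        print("rect",np.round(P/4,1).tolist(),W.round(3).tolist(),W.mean(0).round(3),[np.linalg.norm(W[i]-W[i-1]).round(3) for i in range(4)],np.degrees(np.arctan2(*(W[1]-W[0])[::-1])).round(1))
for n,(u,v) in dict(jar=(208,239),loupe=(369,243),orange=(333,243),red=(214,279),blue=(244,280)).items():print(n,ray(c,u,v,.03)[:2].round(3))
E
```

```text
[ 2.99621e+02  2.43881e+02  4.32000e-01 -4.70000e-02  7.93300e+00
  4.96250e+01]
[2.50944e+02 2.38682e+02 4.44000e-01 7.20000e-02 7.80500e+00 4.80620e+01]
[ 3.65575e+02  2.11582e+02  5.13000e-01 -2.08000e-01  8.32600e+00
  4.81880e+01]
[ 3.17603e+02  2.10965e+02  5.13000e-01 -9.00000e-02  8.06500e+00
  4.84380e+01]
[2.59542e+02 2.07875e+02 5.19000e-01 5.20000e-02 7.89300e+00 4.73750e+01]
[195.259 205.103   0.524   0.209   8.343  43.812]
rect [[353.29998779296875, 185.1999969482422], [355.29998779296875, 146.10000610351562], [388.3999938964844, 147.8000030517578], [386.3999938964844, 186.89999389648438]] [[0.581, -0.18], [0.68, -0.185], [0.676, -0.267], [0.578, -0.262]] [ 0.629 -0.223] [np.float64(0.083), np.float64(0.099), np.float64(0.083), np.float64(0.099)] -2.9
rect [[181.5, 148.60000610351562], [213.39999389648438, 138.5], [225.10000610351562, 175.3000030517578], [193.1999969482422, 185.39999389648438]] [[0.669, 0.252], [0.695, 0.172], [0.602, 0.141], [0.576, 0.22]] [0.636 0.196] [np.float64(0.098), np.float64(0.084), np.float64(0.098), np.float64(0.084)] -71.5
rect [[256.0, 137.1999969482422], [289.6000061035156, 131.10000610351562], [296.5, 169.39999389648438], [262.8999938964844, 175.60000610351562]] [[0.7, 0.065], [0.716, -0.019], [0.619, -0.038], [0.603, 0.046]] [0.659 0.014] [np.float64(0.099), np.float64(0.086), np.float64(0.099), np.float64(0.085)] -78.9
rect [[35.599998474121094, 76.0999984741211], [113.0, 53.70000076293945], [123.5999984741211, 90.4000015258789], [46.20000076293945, 112.69999694824219]] [[0.851, 0.628], [0.912, 0.433], [0.816, 0.403], [0.757, 0.597]] [0.834 0.515] [np.float64(0.1), np.float64(0.204), np.float64(0.1), np.float64(0.203)] -72.8
jar [0.441 0.175]
loupe [ 0.436 -0.214]
orange [ 0.435 -0.127]
red [0.346 0.158]
blue [0.344 0.086]
```

View pics/crop.png

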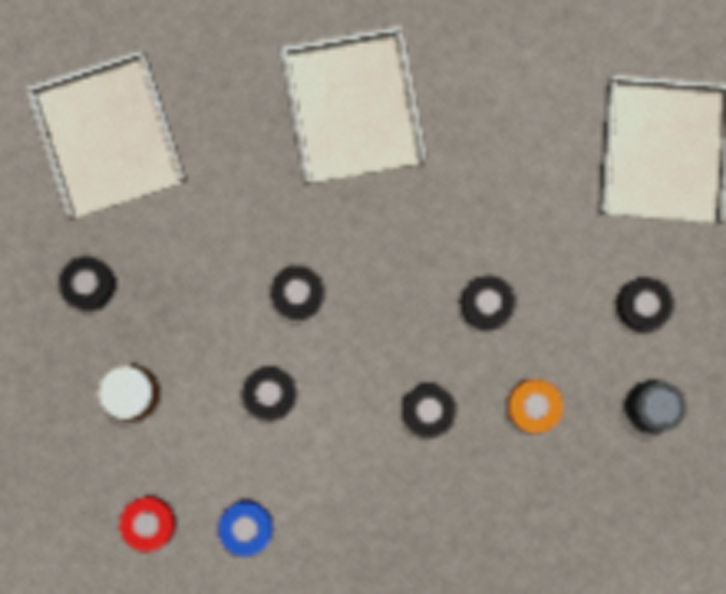

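The crop confirms six black mounts with bright centres; red, blue and orange discs, jar and loupe stand clear of them. I will push with the fingers slightly open, about a 30 mm gap, so each mount sits in a two-point cradle. First move is to the left-front mount.

Call:
jog_arm --pt "6 -8 -3" --pt "12 -16 -6" --pt "18 -25 -10" --pt "23.7 -32.7 -14" --pt "23.7 -32.7 -14" --pt "23.7 -32.7 -14" --pt "23.7 -32.7 -14" --pt "23.7 -32.7 -14" --pt "23.7 -32.7 -14" --pt "23.7 -32.7 -14" --turn '[-7,-14,-20,-26,-26,-26,-26,-26,-26,-26]' --grip '[0.655,0.655,0.655,0.655,0.655,0.655,0.655,0.655,0.655,0.655]'

```text
time_s: 1.4
position: [0.4983, 0.2416, 0.083]
tcp_rot: [[-0.634, 0.774, 0.0], [0.774, 0.634, 0.0], [0.0, 0.0, -1.0]]
force: [-0.8, -0.3, 0.2]
opening: 0.349
grasp_force: 0.0
```

```bash
cat > p.py <<'E'
from m import *
TR=dict(L=(.636,.196,18.5),M=(.659,.014,11.1),R=(.629,-.223,-2.9))
def tr(k,a,b=0):
    x,y,h=TR[k];c,s=np.cos(np.radians(h)),np.sin(np.radians(h));return np.array([x+a*c-b*s,y+a*s+b*c])
def plan(wps):
    """wps: (disc xy, heading deg, distance behind, z, max step m); prints rows relative to now"""
    s=read_state();p0=np.array(s["position"]);R=np.array(s["tcp_rot"]);h0=np.degrees(np.arctan2(-R[1,0],-R[0,0]))
    st=None;rows=[]
    for w,h,d,z,ms in wps:
        cur=np.array([*w,h,d,z],float)
        if st is None:
            u=np.radians(h0);st=np.array([*(p0[:2]+d*np.array([np.cos(u),np.sin(u)])),h0,d,p0[2]])
        df=cur-st
        n=int(np.ceil(max(np.hypot(df[0],df[1])/ms,abs(df[2])/10,abs(df[3])/ms,abs(df[4])/.055,1)-.02))
        rows+=[st+df*(i+1)/n for i in range(n)];st=cur
    D=[];T=[]
    for x,y,h,d,z in rows:
        u=np.radians(h);D.append([round(float(v)*100,1) for v in (x-d*np.cos(u)-p0[0],y-d*np.sin(u)-p0[1],z-p0[2])]);T.append(round(float(h-h0)))
    for i in range(0,len(D)):
        print(i+1,D[i],T[i],[round(D[i][j]-(D[11][j] if i>11 else 0),1) for j in range(3)] if i>11 else "",T[i]-T[11] if i>11 else "")
    return D,T
Z=.004;ZT=.07
E
python3 - <<'E'
from p import *
A=np.array([.524,.209]);h=-51
print(tr("L",-.085))
plan([(A,h,.04,Z,.06),(A,h,.023,Z,.02),(tr("L",-.085),h,.023,Z,.015),(tr("L",-.085),18.5,.023,Z,.02),(tr("L",.026),18.5,.023,Z,.014),(tr("L",.026),18.5,.045,Z,.03),(tr("L",.026),18.5,.045,ZT,.02)])
E
```

```text
[0.55539249 0.1690291 ]
1 [0.0, -0.1, -4.0] 0  
2 [0.1, -0.1, -7.9] 0  
3 [1.1, -1.5, -7.9] 0  
4 [1.9, -2.5, -7.9] 0  
5 [2.7, -3.5, -7.9] 0  
6 [3.5, -4.5, -7.9] 0  
7 [4.3, -5.5, -7.9] 0  
8 [4.0, -5.7, -7.9] 10  
9 [3.7, -6.1, -7.9] 20  
10 [3.6, -6.4, -7.9] 29  
11 [3.5, -6.8, -7.9] 39  
12 [3.4, -7.2, -7.9] 49  
13 [3.4, -7.6, -7.9] 59 [0.0, -0.4, 0.0] 10
14 [3.5, -8.0, -7.9] 69 [0.1, -0.8, 0.0] 20
15 [4.8, -7.5, -7.9] 69 [1.4, -0.3, 0.0] 20
16 [6.2, -7.1, -7.9] 69 [2.8, 0.1, 0.0] 20
17 [7.5, -6.7, -7.9] 69 [4.1, 0.5, 0.0] 20
18 [8.8, -6.2, -7.9] 69 [5.4, 1.0, 0.0] 20
19 [10.1, -5.8, -7.9] 69 [6.7, 1.4, 0.0] 20
20 [11.4, -5.3, -7.9] 69 [8.0, 1.9, 0.0] 20
21 [12.7, -4.9, -7.9] 69 [9.3, 2.3, 0.0] 20
22 [14.1, -4.5, -7.9] 69 [10.7, 2.7, 0.0] 20
23 [12.0, -5.2, -7.9] 69 [8.6, 2.0, 0.0] 20
24 [12.0, -5.2, -4.6] 69 [8.6, 2.0, 3.3] 20
25 [12.0, -5.2, -1.3] 69 [8.6, 2.0, 6.6] 20
```

Call:
jog_arm --pt "0 0 -4" --pt "0.1 -0.1 -7.9" --pt "0.6 -0.8 -7.9" --pt "1.1 -1.5 -7.9" --pt "1.8 -2.4 -7.9" --pt "2.6 -3.4 -7.9" --pt "3.4 -4.4 -7.9" --pt "4.3 -5.5 -7.9" --pt "4.0 -5.7 -7.9" --pt "3.7 -6.1 -7.9" --pt "3.6 -6.4 -7.9" --turn '[0,0,0,0,0,0,0,0,10,20,29]' --grip '[0.655,0.655,0.655,0.655,0.655,0.655,0.655,0.655,0.655,0.655,0.655]'

```text
time_s: 2.78
position: [0.5354, 0.1755, 0.0035]
tcp_rot: [[-0.93, 0.367, -0.0], [0.367, 0.93, -0.0], [0.0, -0.0, -1.0]]
force: [0.1, 0.0, -0.6]
opening: 0.346
grasp_force: 0.0
```

```bash
python3 - <<'E'
from p import *
for n in("top","side"):
    c=capture(n);cv2.imwrite(f"pics/{n}1.png",c["color"])
    t=px(c,read_state()["position"]);print(n,t)
    if n=="side":
        u,v=int(t[0]),int(t[1]);cv2.imwrite("pics/s1c.png",cv2.resize(c["color"][max(0,v-90):v+90,max(0,u-120):u+120],None,fx=3,fy=3,interpolation=cv2.INTER_CUBIC))
s=read_state();print(s["position"],s["force"])
E
```

```text
top (np.float64(210.2701830636988), np.float64(201.34312661505868))
side (np.float64(251.82871803587096), np.float64(260.7600185594947))
[0.53543936 0.17548531 0.00352194] [ 0.90772309 -0.8537238   1.1247307 ]
```

View pics/s1c.png

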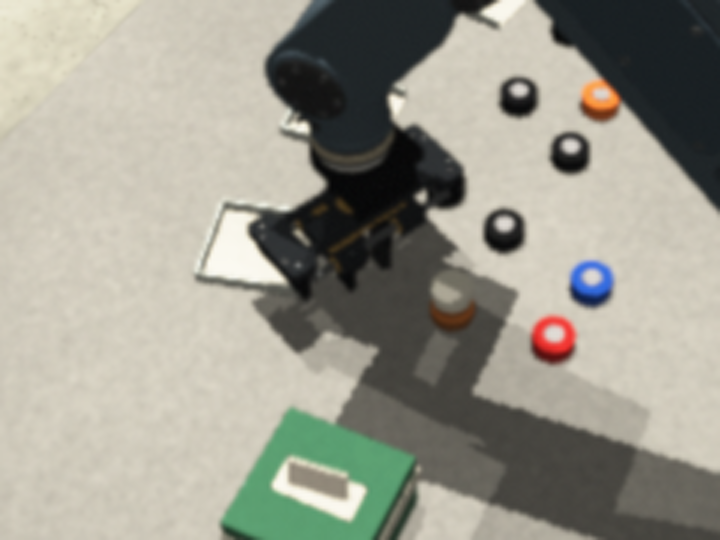

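The view shows the gripper in front of the left tray and the mount hidden behind the hand; nothing else has moved. I carry on with the rotation and the push in.

```bash
python3 - <<'E'
from p import *
plan([(tr("L",-.085),18.5,.024,Z,.03),(tr("L",.026),18.5,.0225,Z,.0135),(tr("L",.026),18.5,.045,Z,.03),(tr("L",.026),18.5,.06,ZT,.02)])
E
```

```text
1 [-0.1, -0.3, 0.0] 8  
2 [-0.3, -0.6, 0.0] 16  
3 [-0.3, -0.8, 0.0] 24  
4 [-0.3, -1.1, 0.0] 32  
5 [-0.3, -1.4, 0.0] 40  
6 [0.9, -1.0, 0.0] 40  
7 [2.1, -0.6, 0.0] 40  
8 [3.3, -0.2, 0.0] 40  
9 [4.5, 0.2, 0.0] 40  
10 [5.6, 0.6, 0.0] 40  
11 [6.8, 1.0, 0.0] 40  
12 [8.0, 1.4, 0.0] 40  
13 [9.2, 1.8, 0.0] 40 [1.2, 0.4, 0.0] 0
14 [10.4, 2.2, 0.0] 40 [2.4, 0.8, 0.0] 0
15 [8.3, 1.4, 0.0] 40 [0.3, 0.0, 0.0] 0
16 [7.5, 1.2, 3.3] 40 [-0.5, -0.2, 3.3] 0
17 [6.8, 1.0, 6.6] 40 [-1.2, -0.4, 6.6] 0
```

Call:
jog_arm --pt "-0.1 -0.3 0" --pt "-0.3 -0.6 0" --pt "-0.3 -0.8 0" --pt "-0.3 -1.1 0" --pt "-0.3 -1.4 0" --pt "0.9 -1.0 0" --pt "2.1 -0.6 0" --pt "3.3 -0.2 0" --pt "4.5 0.2 0" --pt "5.6 0.6 0" --pt "6.8 1.0 0" --pt "8.0 1.4 0" --turn '[8,16,24,32,40,40,40,40,40,40,40,40]' --grip '[0.655,0.655,0.655,0.655,0.655,0.655,0.655,0.655,0.655,0.655,0.655,0.655]'

```text
time_s: 4.38
position: [0.6159, 0.1907, 0.0035]
tcp_rot: [[-0.95, -0.312, -0.0], [-0.312, 0.95, 0.0], [-0.0, 0.0, -1.0]]
force: [0.8, 0.2, 0.2]
opening: 0.347
grasp_force: 0.1
```

Call:
jog_arm --pt "1.2 0.4 0" --pt "2.0 0.7 0" --pt "2.4 0.8 0" --pt "0.3 0.0 0" --pt "-0.5 -0.2 3.3" --pt "-1.2 -0.4 6.6" --turn '[0,0,0,0,0,0]' --grip '[0.655,0.655,0.655,0.655,0.655,0.655]'

```text
time_s: 5.12
position: [0.6019, 0.1861, 0.0697]
tcp_rot: [[-0.95, -0.312, -0.002], [-0.312, 0.95, -0.0], [0.002, 0.0, -1.0]]
force: [0.9, -0.6, 0.8]
opening: 0.347
grasp_force: 0.0
```

```bash
python3 - <<'E'
from p import *
F=np.array([.432,-.047]);q=tr("M",-.085)
h=np.degrees(np.arctan2(*(q-F)[::-1]));print(h)
plan([(F,h,.045,ZT,.06),(F,h,.045,Z,.06),(F,h,.024,Z,.011),(q,h,.023,Z,.0135),(q,11.1,.023,Z,.03),(tr("M",.026),11.1,.0225,Z,.0135),(tr("M",.026),11.1,.045,Z,.03),(tr("M",.026),11.1,.06,ZT,.02)])
E
```

```text
17.268090986012115
1 [-3.5, -4.1, 0.0] 0  
2 [-7.1, -8.2, 0.0] 0  
3 [-10.6, -12.3, 0.0] 0  
4 [-14.2, -16.4, 0.0] -1  
5 [-17.7, -20.5, 0.0] -1  
6 [-21.3, -24.6, 0.0] -1  
7 [-21.3, -24.6, -3.3] -1  
8 [-21.3, -24.6, -6.6] -1  
9 [-20.3, -24.3, -6.6] -1  
10 [-19.3, -24.0, -6.6] -1  
11 [-18.1, -23.6, -6.6] -1  
12 [-16.9, -23.3, -6.6] -1  
13 [-15.7, -22.9, -6.6] -1 [1.2, 0.4, 0.0] 0
14 [-14.5, -22.5, -6.6] -1 [2.4, 0.8, 0.0] 0
15 [-13.3, -22.1, -6.6] -1 [3.6, 1.2, 0.0] 0
16 [-12.1, -21.8, -6.6] -1 [4.8, 1.5, 0.0] 0
17 [-10.9, -21.4, -6.6] -1 [6.0, 1.9, 0.0] 0
18 [-9.6, -21.0, -6.6] -1 [7.3, 2.3, 0.0] 0
19 [-8.4, -20.7, -6.6] -1 [8.5, 2.6, 0.0] 0
20 [-7.2, -20.3, -6.6] -1 [9.7, 3.0, 0.0] 0
21 [-6.0, -19.9, -6.6] -1 [10.9, 3.4, 0.0] 0
22 [-4.8, -19.5, -6.6] -1 [12.1, 3.8, 0.0] 0
23 [-4.9, -19.3, -6.6] -7 [12.0, 4.0, 0.0] -6
24 [-3.7, -19.0, -6.6] -7 [13.2, 4.3, 0.0] -6
25 [-2.5, -18.8, -6.6] -7 [14.4, 4.5, 0.0] -6
26 [-1.2, -18.6, -6.6] -7 [15.7, 4.7, 0.0] -6
27 [-0.0, -18.3, -6.6] -7 [16.9, 5.0, 0.0] -6
28 [1.2, -18.1, -6.6] -7 [18.1, 5.2, 0.0] -6
29 [2.4, -17.9, -6.6] -7 [19.3, 5.4, 0.0] -6
30 [3.6, -17.6, -6.6] -7 [20.5, 5.7, 0.0] -6
31 [4.8, -17.4, -6.6] -7 [21.7, 5.9, 0.0] -6
32 [6.1, -17.1, -6.6] -7 [23.0, 6.2, 0.0] -6
33 [3.8, -17.6, -6.6] -7 [20.7, 5.7, 0.0] -6
34 [3.1, -17.7, -3.3] -7 [20.0, 5.6, 3.3] -6
35 [2.4, -17.9, 0.0] -7 [19.3, 5.4, 6.6] -6
```

Call:
jog_arm --pt "-5 -6 0" --pt "-10 -12 0" --pt "-15 -18 0" --pt "-21.3 -24.6 0" --pt "-21.3 -24.6 0" --pt "-21.3 -24.6 0" --turn '[0,0,0,-1,-1,-1]' --grip '[0.655,0.655,0.655,0.655,0.655,0.655]'

```text
time_s: 5.88
position: [0.3872, -0.061, 0.0697]
tcp_rot: [[-0.957, -0.291, -0.003], [-0.291, 0.957, 0.001], [0.002, 0.002, -1.0]]
force: [0.3, 0.3, -0.8]
opening: 0.343
grasp_force: 0.0
```

```bash
python3 - <<'E'
from p import *
print(read_state()["position"])
c=capture("top");cv2.imwrite("pics/top2.png",c["color"])
for o in mounts(c):print(np.round(o[:4],3),(np.linalg.norm(np.array(o[2:4])-tr("L",.026))).round(3))
E
```

```text
[ 0.38719395 -0.06098072  0.06971792]
[2.50931e+02 2.38630e+02 4.44000e-01 7.20000e-02] 0.254
[ 3.65584e+02  2.11576e+02  5.13000e-01 -2.08000e-01] 0.437
[ 3.17576e+02  2.10946e+02  5.13000e-01 -9.00000e-02] 0.329
[2.59548e+02 2.07862e+02 5.19000e-01 5.20000e-02] 0.208
[198.101 148.562   0.664   0.206] 0.004
```

View pics/top2.png

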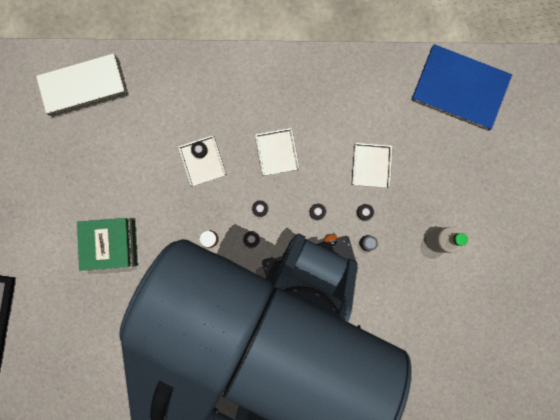

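The first mount is in the left tray at pixel (198,149), 4 mm from where I aimed. The tool is now behind the mount at (300,244), so the middle push is next.

Call:
jog_arm --pt "0 0 -3.3" --pt "0 0.1 -6.6" --pt "1.0 0.4 -6.6" --pt "2.0 0.7 -6.6" --pt "3.2 1.1 -6.6" --pt "4.4 1.4 -6.6" --pt "5.6 1.8 -6.6" --pt "6.8 2.2 -6.6" --pt "8.0 2.6 -6.6" --pt "9.2 2.9 -6.6" --pt "10.4 3.3 -6.6" --pt "11.7 3.7 -6.6" --turn '[0,0,0,0,0,0,0,0,0,0,0,0]' --grip '[0.655,0.655,0.655,0.655,0.655,0.655,0.655,0.655,0.655,0.655,0.655,0.655]'

```text
time_s: 7.42
position: [0.5077, -0.0224, 0.0035]
tcp_rot: [[-0.955, -0.296, -0.0], [-0.296, 0.955, 0.0], [0.0, 0.0, -1.0]]
force: [0.4, -0.2, 0.6]
opening: 0.345
grasp_force: 0.2
```

Call:
jog_arm --pt "1.2 0.4 0" --pt "2.4 0.7 0" --pt "3.6 1.1 0" --pt "4.8 1.5 0" --pt "4.8 1.7 0" --pt "6.0 1.9 0" --pt "7.2 2.2 0" --pt "8.4 2.4 0" --pt "9.6 2.6 0" --pt "10.8 2.9 0" --pt "12.0 3.1 0" --pt "13.2 3.4 0" --turn '[0,0,0,0,-6,-6,-6,-6,-6,-6,-6,-6]' --grip '[0.655,0.655,0.655,0.655,0.655,0.655,0.655,0.655,0.655,0.655,0.655,0.655]'

```text
time_s: 8.93
position: [0.6399, 0.0115, 0.0035]
tcp_rot: [[-0.981, -0.194, -0.0], [-0.194, 0.981, -0.0], [0.0, -0.0, -1.0]]
force: [0.9, 0.2, 0.0]
opening: 0.344
grasp_force: 0.1
```

```bash
python3 - <<'E'
from p import *
D=np.array([.513,-.208]);q=tr("R",-.085)
h=np.degrees(np.arctan2(*(q-D)[::-1]));print(h)
h=-10
plan([(tr("M",.025),11.1,.0225,Z,.012),(tr("M",.025),11.1,.045,Z,.03),(tr("M",.025),11.1,.06,ZT,.02),(D,h,.045,ZT,.06),(D,h,.045,Z,.06),(D,h,.024,Z,.011),(q,h,.023,Z,.0135),(q,-2.9,.023,Z,.03),(tr("R",.025),-2.9,.0225,Z,.0135),(tr("R",.025),-2.9,.045,Z,.03),(tr("R",.025),-2.9,.06,ZT,.02)])
E
```

```text
-18.980176993457306
1 [1.1, 0.2, 0.0] 0  
2 [2.2, 0.3, 0.0] 0  
3 [-0.0, -0.1, 0.0] 0  
4 [-0.8, -0.3, 3.3] 0  
5 [-1.5, -0.4, 6.6] 0  
6 [-4.7, -4.5, 6.6] -4  
7 [-7.8, -8.6, 6.6] -9  
8 [-11.0, -12.7, 6.6] -13  
9 [-14.1, -16.9, 6.6] -17  
10 [-17.1, -21.2, 6.6] -21  
11 [-17.1, -21.2, 3.3] -21  
12 [-17.1, -21.2, 0.0] -21  
13 [-16.1, -21.3, 0.0] -21 [1.0, -0.1, 0.0] 0
14 [-15.0, -21.5, 0.0] -21 [2.1, -0.3, 0.0] 0
15 [-14.0, -21.9, 0.0] -21 [3.1, -0.7, 0.0] 0
16 [-12.9, -22.3, 0.0] -21 [4.2, -1.1, 0.0] 0
17 [-11.8, -22.6, 0.0] -21 [5.3, -1.4, 0.0] 0
18 [-11.9, -22.9, 0.0] -14 [5.2, -1.7, 0.0] 7
19 [-10.6, -23.0, 0.0] -14 [6.5, -1.8, 0.0] 7
20 [-9.4, -23.0, 0.0] -14 [7.7, -1.8, 0.0] 7
21 [-8.2, -23.1, 0.0] -14 [8.9, -1.9, 0.0] 7
22 [-7.0, -23.1, 0.0] -14 [10.1, -1.9, 0.0] 7
23 [-5.7, -23.2, 0.0] -14 [11.4, -2.0, 0.0] 7
24 [-4.5, -23.3, 0.0] -14 [12.6, -2.1, 0.0] 7
25 [-3.3, -23.3, 0.0] -14 [13.8, -2.1, 0.0] 7
26 [-2.1, -23.4, 0.0] -14 [15.0, -2.2, 0.0] 7
27 [-0.8, -23.5, 0.0] -14 [16.3, -2.3, 0.0] 7
28 [-3.1, -23.3, 0.0] -14 [14.0, -2.1, 0.0] 7
29 [-3.8, -23.3, 3.3] -14 [13.3, -2.1, 3.3] 7
30 [-4.6, -23.3, 6.6] -14 [12.5, -2.1, 6.6] 7
```

Call:
jog_arm --pt "1.1 0.2 0" --pt "1.8 0.3 0" --pt "2.1 0.3 0" --pt "0 -0.1 0" --pt "-0.8 -0.3 3.3" --pt "-1.5 -0.4 6.6" --pt "-5 -5 6.6" --pt "-9 -10.5 6.6" --pt "-13 -16 6.6" --pt "-16.1 -21.4 6.6" --pt "-16.1 -21.4 6.6" --pt "-16.1 -21.4 6.6" --turn '[0,0,0,0,0,0,-5,-11,-16,-21,-21,-21]' --grip '[0.655,0.655,0.655,0.655,0.655,0.655,0.655,0.655,0.655,0.655,0.655,0.655]'

```text
time_s: 10.42
position: [0.4779, -0.2031, 0.0697]
tcp_rot: [[-0.985, 0.172, 0.0], [0.172, 0.985, 0.0], [-0.0, 0.0, -1.0]]
force: [-0.3, -0.7, 0.3]
opening: 0.343
grasp_force: 0.0
```

```bash
python3 - <<'E'
from p import *
c=capture("top")
for o in mounts(c):print(np.round(o[:4],3),(np.linalg.norm(np.array(o[2:4])-tr("M",.026))).round(3))
D=np.array([.513,-.208]);q=tr("R",-.085);h=-10
plan([(D,h,.035,ZT,.06),(D,h,.035,Z,.06),(D,h,.024,Z,.011),(q,h,.023,Z,.0135),(q,-2.9,.023,Z,.03),(tr("R",.024),-2.9,.0225,Z,.013),(tr("R",.024),-2.9,.045,Z,.03),(tr("R",.024),-2.9,.06,ZT,.02)])
E
```

```text
[2.59518e+02 2.07850e+02 5.19000e-01 5.20000e-02] 0.169
[198.104 148.558   0.664   0.206] 0.188
[2.73959e+02 1.41023e+02 6.85000e-01 1.90000e-02] 0.001
1 [0.0, 0.0, 0.0] 0  
2 [0.0, 0.0, -3.3] 0  
3 [0.0, 0.0, -6.6] 0  
4 [1.1, -0.2, -6.6] 0  
5 [2.2, -0.5, -6.6] 0  
6 [3.2, -0.9, -6.6] 0  
7 [4.3, -1.2, -6.6] 0  
8 [4.3, -1.5, -6.6] 7  
9 [5.5, -1.6, -6.6] 7  
10 [6.7, -1.7, -6.6] 7  
11 [7.9, -1.7, -6.6] 7  
12 [9.1, -1.8, -6.6] 7  
13 [10.4, -1.8, -6.6] 7 [1.3, 0.0, 0.0] 0
14 [11.6, -1.9, -6.6] 7 [2.5, -0.1, 0.0] 0
15 [12.8, -2.0, -6.6] 7 [3.7, -0.2, 0.0] 0
16 [14.0, -2.0, -6.6] 7 [4.9, -0.2, 0.0] 0
17 [15.2, -2.1, -6.6] 7 [6.1, -0.3, 0.0] 0
18 [13.0, -2.0, -6.6] 7 [3.9, -0.2, 0.0] 0
19 [12.2, -1.9, -3.3] 7 [3.1, -0.1, 3.3] 0
20 [11.5, -1.9, 0.0] 7 [2.4, -0.1, 6.6] 0
```

Call:
jog_arm --pt "0 0 -3.3" --pt "0 0 -6.6" --pt "0 0 -6.6" --pt "1.1 -0.2 -6.6" --pt "2.2 -0.5 -6.6" --pt "3.2 -0.9 -6.6" --pt "4.3 -1.2 -6.6" --pt "4.3 -1.5 -6.6" --pt "5.5 -1.6 -6.6" --pt "6.7 -1.7 -6.6" --pt "7.9 -1.7 -6.6" --pt "9.1 -1.8 -6.6" --turn '[0,0,0,0,0,0,0,7,7,7,7,7]' --grip '[0.655,0.655,0.655,0.655,0.655,0.655,0.655,0.655,0.655,0.655,0.655,0.655]'

```text
time_s: 11.98
position: [0.5701, -0.2205, 0.0036]
tcp_rot: [[-0.999, 0.049, 0.0], [0.049, 0.999, -0.0], [-0.0, -0.0, -1.0]]
force: [-0.8, 0.1, 1.2]
opening: 0.345
grasp_force: 0.2
```

Call:
jog_arm --pt "1.3 0 0" --pt "2.5 -0.1 0" --pt "3.7 -0.2 0" --pt "4.9 -0.2 0" --pt "5.7 -0.3 0" --pt "6.1 -0.3 0" --pt "3.9 -0.2 0" --pt "3.1 -0.1 3.3" --pt "2.4 -0.1 6.6" --turn '[0,0,0,0,0,0,0,0,0]' --grip '[0.655,0.655,0.655,0.655,0.655,0.655,0.655,0.655,0.655]'

```text
time_s: 13.1
position: [0.592, -0.2212, 0.0697]
tcp_rot: [[-0.999, 0.049, -0.002], [0.049, 0.999, 0.001], [0.002, 0.001, -1.0]]
force: [-0.5, -0.0, -0.4]
opening: 0.346
grasp_force: 0.0
```

```bash
python3 - <<'E'
from p import *
E=np.array([.444,.072]);q=tr("L",-.085)
h=np.degrees(np.arctan2(*(q-E)[::-1]));print(h)
plan([(E,h,.042,ZT,.06),(E,h,.042,Z,.06),(E,h,.024,Z,.011),(q,h,.023,Z,.0135),(q,18.5,.023,Z,.03),(tr("L",-.021),18.5,.0225,Z,.0135),(tr("L",-.021),18.5,.045,Z,.03),(tr("L",-.021),18.5,.06,ZT,.02)])
E
```

```text
41.0576914987277
1 [-3.2, 4.4, 0.0] 7  
2 [-6.2, 8.8, 0.0] 15  
3 [-9.3, 13.2, 0.0] 22  
4 [-12.2, 17.6, 0.0] 29  
5 [-15.1, 22.1, 0.0] 37  
6 [-18.0, 26.6, 0.0] 44  
7 [-18.0, 26.6, -3.3] 44  
8 [-18.0, 26.6, -6.6] 44  
9 [-17.3, 27.2, -6.6] 44  
10 [-16.6, 27.7, -6.6] 44  
11 [-15.6, 28.6, -6.6] 44  
12 [-14.6, 29.5, -6.6] 44  
13 [-13.6, 30.4, -6.6] 44 [1.0, 0.9, 0.0] 0
14 [-12.5, 31.3, -6.6] 44 [2.1, 1.8, 0.0] 0
15 [-11.5, 32.2, -6.6] 44 [3.1, 2.7, 0.0] 0
16 [-10.5, 33.1, -6.6] 44 [4.1, 3.6, 0.0] 0
17 [-9.5, 34.0, -6.6] 44 [5.1, 4.5, 0.0] 0
18 [-8.5, 34.9, -6.6] 44 [6.1, 5.4, 0.0] 0
19 [-7.4, 35.7, -6.6] 44 [7.2, 6.2, 0.0] 0
20 [-6.4, 36.6, -6.6] 44 [8.2, 7.1, 0.0] 0
21 [-5.4, 37.5, -6.6] 44 [9.2, 8.0, 0.0] 0
22 [-5.6, 37.8, -6.6] 36 [9.0, 8.3, 0.0] -8
23 [-5.7, 38.0, -6.6] 29 [8.9, 8.5, 0.0] -15
24 [-5.8, 38.3, -6.6] 21 [8.8, 8.8, 0.0] -23
25 [-4.6, 38.7, -6.6] 21 [10.0, 9.2, 0.0] -23
26 [-3.4, 39.1, -6.6] 21 [11.2, 9.6, 0.0] -23
27 [-2.2, 39.5, -6.6] 21 [12.4, 10.0, 0.0] -23
28 [-0.9, 39.9, -6.6] 21 [13.7, 10.4, 0.0] -23
29 [0.3, 40.3, -6.6] 21 [14.9, 10.8, 0.0] -23
30 [-1.9, 39.6, -6.6] 21 [12.7, 10.1, 0.0] -23
31 [-2.6, 39.4, -3.3] 21 [12.0, 9.9, 3.3] -23
32 [-3.3, 39.2, 0.0] 21 [11.3, 9.7, 6.6] -23
```

Call:
jog_arm --pt "-4 5.5 0" --pt "-8 11.5 0" --pt "-12 17.5 0" --pt "-15 22 0" --pt "-18 26.6 0" --pt "-18 26.6 0" --pt "-18 26.6 -3.3" --pt "-18 26.6 -6.6" --pt "-17.3 27.2 -6.6" --pt "-16.6 27.7 -6.6" --turn '[9,18,27,36,44,44,44,44,44,44]' --grip '[0.655,0.655,0.655,0.655,0.655,0.655,0.655,0.655,0.655,0.655]'

```text
time_s: 14.35
position: [0.4284, 0.055, 0.0034]
tcp_rot: [[-0.753, -0.658, 0.001], [-0.658, 0.753, -0.0], [-0.001, -0.001, -1.0]]
force: [-0.3, 0.3, -0.1]
opening: 0.345
grasp_force: 0.1
```

Call:
jog_arm --pt "1.0 0.9 0" --pt "2.0 1.8 0" --pt "3.0 2.7 0" --pt "4.1 3.6 0" --pt "5.1 4.5 0" --pt "6.1 5.4 0" --pt "7.1 6.3 0" --pt "8.1 7.2 0" --pt "9.2 8.0 0" --pt "10.2 8.9 0" --pt "11.2 9.8 0" --turn '[0,0,0,0,0,0,0,0,0,0,0]' --grip '[0.655,0.655,0.655,0.655,0.655,0.655,0.655,0.655,0.655,0.655,0.655]'

```text
time_s: 15.72
position: [0.5397, 0.1539, 0.0035]
tcp_rot: [[-0.752, -0.659, -0.0], [-0.659, 0.752, -0.0], [0.0, 0.0, -1.0]]
force: [-0.3, 0.1, -0.1]
opening: 0.342
grasp_force: 0.3
```

```bash
python3 - <<'E'
from p import *
q=tr("L",-.085);s=read_state();print(s["position"],s["force"])
B=np.array([.519,.052]);q2=tr("M",-.09)
h=np.degrees(np.arctan2(*(q2-B)[::-1]));print(h)
plan([(q,18.5,.023,Z,.03),(tr("L",-.021),18.5,.0225,Z,.0135),(tr("L",-.021),18.5,.045,Z,.03),(tr("L",-.021),18.5,.06,ZT,.02)])
c=capture("top")
for o in mounts(c):print(np.round(o[:4],3))
E
```

```text
[0.5397323  0.15391612 0.00350428] [-0.31715169  0.10865451 -0.10125619]
-46.94995636107921
1 [-0.2, 0.2, 0.0] -8  
2 [-0.4, 0.5, 0.0] -15  
3 [-0.6, 0.8, 0.0] -23  
4 [0.6, 1.2, 0.0] -23  
5 [1.8, 1.6, 0.0] -23  
6 [3.1, 2.0, 0.0] -23  
7 [4.3, 2.4, 0.0] -23  
8 [5.5, 2.8, 0.0] -23  
9 [3.4, 2.1, 0.0] -23  
10 [2.7, 1.9, 3.3] -23  
11 [1.9, 1.6, 6.6] -23  
[ 3.17598e+02  2.10957e+02  5.13000e-01 -9.00000e-02]
[2.59553e+02 2.07852e+02 5.19000e-01 5.20000e-02]
[ 3.72712e+02  1.53821e+02  6.56000e-01 -2.25000e-01]
[198.086 148.559   0.664   0.206]
[2.73961e+02 1.41027e+02 6.85000e-01 1.90000e-02]
```

Call:
jog_arm --pt "-0.2 0.2 0" --pt "-0.4 0.5 0" --pt "-0.6 0.8 0" --pt "0.6 1.2 0" --pt "1.8 1.6 0" --pt "3.1 2.0 0" --pt "4.3 2.4 0" --pt "5.1 2.7 0" --pt "5.5 2.8 0" --pt "3.4 2.1 0" --pt "2.7 1.9 3.3" --pt "1.9 1.6 6.6" --turn '[-8,-15,-23,-23,-23,-23,-23,-23,-23,-23,-23,-23]' --grip '[0.655,0.655,0.655,0.655,0.655,0.655,0.655,0.655,0.655,0.655,0.655,0.655]'

```text
time_s: 17.27
position: [0.5571, 0.1692, 0.0697]
tcp_rot: [[-0.95, -0.312, -0.002], [-0.312, 0.95, -0.0], [0.002, 0.0, -1.0]]
force: [0.7, -0.4, 1.0]
opening: 0.344
grasp_force: 0.0
```

Call:
jog_arm --pt "-1 -1 0" --pt "-2 -3 0" --pt "-3 -4 0" --pt "-4 -6 0" --pt "-5 -7 0" --pt "-6 -8 0" --pt "-6.7 -8.9 0" --pt "-6.7 -8.9 0" --turn '[-9,-18,-28,-37,-47,-56,-65,-65]' --grip '[0.655,0.655,0.655,0.655,0.655,0.655,0.655,0.655]'

```text
time_s: 18.27
position: [0.4904, 0.08, 0.0696]
tcp_rot: [[-0.685, 0.728, -0.001], [0.728, 0.685, 0.0], [0.001, -0.001, -1.0]]
force: [0.2, 0.1, 0.4]
opening: 0.345
grasp_force: 0.0
```

```bash
python3 - <<'E'
from p import *
B=np.array([.519,.052]);q=tr("M",-.09);h=-47
plan([(B,h,.04,Z,.06),(B,h,.024,Z,.009),(q,h,.023,Z,.013),(q,11.1,.023,Z,.03),(tr("M",-.023),11.1,.0225,Z,.0135),(tr("M",-.023),11.1,.045,Z,.03),(tr("M",-.023),11.1,.06,ZT,.02)])
c=capture("top")
for o in mounts(c):print(np.round(o[:4],3))
E
```

```text
1 [0.1, 0.1, -3.3] 0  
2 [0.1, 0.1, -6.6] 0  
3 [0.7, -0.5, -6.6] 0  
4 [1.2, -1.0, -6.6] 0  
5 [2.1, -2.0, -6.6] 0  
6 [3.0, -2.9, -6.6] 0  
7 [3.8, -3.8, -6.6] 0  
8 [4.7, -4.8, -6.6] 0  
9 [5.6, -5.7, -6.6] 0  
10 [6.5, -6.6, -6.6] 0  
11 [6.2, -6.9, -6.6] 9  
12 [6.0, -7.3, -6.6] 19  
13 [5.8, -7.6, -6.6] 29 [-0.2, -0.3, 0.0] 10
14 [5.8, -8.0, -6.6] 38 [-0.2, -0.7, 0.0] 19
15 [5.7, -8.4, -6.6] 48 [-0.3, -1.1, 0.0] 29
16 [5.8, -8.8, -6.6] 58 [-0.2, -1.5, 0.0] 39
17 [7.1, -8.5, -6.6] 58 [1.1, -1.2, 0.0] 39
18 [8.4, -8.3, -6.6] 58 [2.4, -1.0, 0.0] 39
19 [9.7, -8.0, -6.6] 58 [3.7, -0.7, 0.0] 39
20 [11.1, -7.7, -6.6] 58 [5.1, -0.4, 0.0] 39
21 [12.4, -7.5, -6.6] 58 [6.4, -0.2, 0.0] 39
22 [10.2, -7.9, -6.6] 58 [4.2, -0.6, 0.0] 39
23 [9.5, -8.1, -3.3] 58 [3.5, -0.8, 3.3] 39
24 [8.7, -8.2, 0.0] 58 [2.7, -0.9, 6.6] 39
[ 3.17596e+02  2.10948e+02  5.13000e-01 -9.00000e-02]
[2.04579e+02 1.66766e+02 6.19000e-01 1.89000e-01]
[ 3.72723e+02  1.53836e+02  6.56000e-01 -2.25000e-01]
[198.097 148.554   0.664   0.206]
[2.73975e+02 1.41045e+02 6.85000e-01 1.90000e-02]
```

Call:
jog_arm --pt "0.1 0.1 -3.3" --pt "0.1 0.1 -6.6" --pt "0.7 -0.5 -6.6" --pt "1.2 -1.0 -6.6" --pt "2.1 -2.0 -6.6" --pt "3.0 -2.9 -6.6" --pt "3.8 -3.8 -6.6" --pt "4.7 -4.8 -6.6" --pt "5.6 -5.7 -6.6" --pt "6.5 -6.6 -6.6" --pt "6.2 -6.9 -6.6" --pt "6.0 -7.3 -6.6" --turn '[0,0,0,0,0,0,0,0,0,0,9,19]' --grip '[0.655,0.655,0.655,0.655,0.655,0.655,0.655,0.655,0.655,0.655,0.655,0.655]'

```text
time_s: 19.82
position: [0.5515, 0.0068, 0.0034]
tcp_rot: [[-0.887, 0.461, 0.0], [0.461, 0.887, -0.0], [-0.0, 0.0, -1.0]]
force: [-0.1, 0.8, -0.5]
opening: 0.346
grasp_force: 0.0
```

Call:
jog_arm --pt "-0.2 -0.3 0" --pt "-0.2 -0.7 0" --pt "-0.3 -1.1 0" --pt "-0.2 -1.5 0" --pt "1.1 -1.2 0" --pt "2.4 -1.0 0" --pt "3.7 -0.7 0" --pt "5.1 -0.4 0" --pt "5.9 -0.3 0" --pt "6.4 -0.2 0" --pt "4.2 -0.6 0" --pt "3.0 -0.8 5" --turn '[10,19,29,39,39,39,39,39,39,39,39,39]' --grip '[0.655,0.655,0.655,0.655,0.655,0.655,0.655,0.655,0.655,0.655,0.655,0.655]'

```text
time_s: 21.32
position: [0.5766, -0.0001, 0.0503]
tcp_rot: [[-0.981, -0.194, -0.011], [-0.194, 0.981, 0.002], [0.01, 0.004, -1.0]]
force: [1.0, 0.4, 1.9]
opening: 0.35
grasp_force: 0.0
```

```bash
python3 - <<'E'
from p import *
C=np.array([.513,-.090]);q=tr("R",-.09)
h=np.degrees(np.arctan2(*(q-C)[::-1]));print(h)
plan([(C,h,.04,ZT,.03),(C,h,.04,Z,.06),(C,h,.024,Z,.009),(q,h,.023,Z,.0125),(q,-2.9,.023,Z,.03),(tr("R",-.023),-2.9,.0225,Z,.0135),(tr("R",-.023),-2.9,.045,Z,.03),(tr("R",-.023),-2.9,.06,ZT,.02)])
c=capture("top")
for o in mounts(c):print(np.round(o[:4],3))
E
```

```text
-78.50749843555204
1 [-1.2, -0.4, 0.2] -10  
2 [-2.3, -0.8, 0.4] -20  
3 [-3.3, -1.2, 0.7] -30  
4 [-4.2, -1.6, 0.9] -40  
5 [-4.9, -2.2, 1.1] -50  
6 [-5.6, -2.7, 1.3] -60  
7 [-6.2, -3.4, 1.5] -70  
8 [-6.7, -4.2, 1.8] -80  
9 [-7.2, -5.1, 2.0] -90  
10 [-7.2, -5.1, -1.3] -90  
11 [-7.2, -5.1, -4.6] -90  
12 [-7.0, -5.9, -4.6] -90  
13 [-6.8, -6.6, -4.6] -90 [0.2, -0.7, 0.0] 0
14 [-6.6, -7.8, -4.6] -90 [0.4, -1.9, 0.0] 0
15 [-6.4, -9.0, -4.6] -90 [0.6, -3.1, 0.0] 0
16 [-6.1, -10.2, -4.6] -90 [0.9, -4.3, 0.0] 0
17 [-5.9, -11.3, -4.6] -90 [1.1, -5.4, 0.0] 0
18 [-5.6, -12.5, -4.6] -90 [1.4, -6.6, 0.0] 0
19 [-5.4, -13.7, -4.6] -90 [1.6, -7.8, 0.0] 0
20 [-5.2, -14.9, -4.6] -90 [1.8, -9.0, 0.0] 0
21 [-4.9, -16.1, -4.6] -90 [2.1, -10.2, 0.0] 0
22 [-4.7, -17.2, -4.6] -90 [2.3, -11.3, 0.0] 0
23 [-4.4, -18.4, -4.6] -90 [2.6, -12.5, 0.0] 0
24 [-4.2, -19.6, -4.6] -90 [2.8, -13.7, 0.0] 0
25 [-4.6, -19.7, -4.6] -80 [2.4, -13.8, 0.0] 10
26 [-4.9, -19.9, -4.6] -71 [2.1, -14.0, 0.0] 19
27 [-5.2, -20.1, -4.6] -61 [1.8, -14.2, 0.0] 29
28 [-5.5, -20.3, -4.6] -52 [1.5, -14.4, 0.0] 38
29 [-5.7, -20.6, -4.6] -42 [1.3, -14.7, 0.0] 48
30 [-5.9, -21.0, -4.6] -33 [1.1, -15.1, 0.0] 57
31 [-6.0, -21.3, -4.6] -24 [1.0, -15.4, 0.0] 66
32 [-6.0, -21.7, -4.6] -14 [1.0, -15.8, 0.0] 76
33 [-4.7, -21.8, -4.6] -14 [2.3, -15.9, 0.0] 76
34 [-3.3, -21.9, -4.6] -14 [3.7, -16.0, 0.0] 76
35 [-2.0, -21.9, -4.6] -14 [5.0, -16.0, 0.0] 76
36 [-0.6, -22.0, -4.6] -14 [6.4, -16.1, 0.0] 76
37 [0.7, -22.1, -4.6] -14 [7.7, -16.2, 0.0] 76
38 [-1.5, -21.9, -4.6] -14 [5.5, -16.0, 0.0] 76
39 [-2.3, -21.9, -1.3] -14 [4.7, -16.0, 3.3] 76
40 [-3.0, -21.9, 2.0] -14 [4.0, -16.0, 6.6] 76
[ 3.17573e+02  2.10950e+02  5.13000e-01 -9.00000e-02]
[2.04613e+02 1.66769e+02 6.19000e-01 1.88000e-01]
[ 3.72710e+02  1.53834e+02  6.56000e-01 -2.25000e-01]
[198.077 148.563   0.664   0.206]
```

Call:
jog_arm --pt "-1.2 -0.4 1" --pt "-2.3 -0.8 2" --pt "-3.3 -1.2 2" --pt "-4.2 -1.6 2" --pt "-4.9 -2.2 2" --pt "-5.6 -2.7 2" --pt "-6.2 -3.4 2" --pt "-6.7 -4.2 2" --pt "-7.2 -5.1 2" --pt "-7.2 -5.1 2" --turn '[-10,-20,-30,-40,-50,-60,-70,-80,-90,-90]' --grip '[0.655,0.655,0.655,0.655,0.655,0.655,0.655,0.655,0.655,0.655]'

```text
time_s: 22.62
position: [0.509, -0.0521, 0.0737]
tcp_rot: [[-0.195, 0.981, 0.0], [0.981, 0.195, -0.0], [-0.0, 0.0, -1.0]]
force: [-0.7, 0.9, -0.3]
opening: 0.347
grasp_force: 0.0
```

```bash
python3 - <<'E'
from p import *
s=read_state();print(s["position"],s["joint_positions"])
c=capture("top")
for o in mounts(c):print(np.round(o[:4],3))
E
```

```text
[ 0.50898012 -0.0520569   0.07368091] [-1.83698054e+01  3.52471733e+01  1.05408801e+02  1.02440841e-04
  3.93396922e+01 -2.96145327e+01]
[2.04615e+02 1.66766e+02 6.19000e-01 1.88000e-01]
[ 3.72714e+02  1.53845e+02  6.56000e-01 -2.25000e-01]
[198.087 148.562   0.664   0.206]
[2.73954e+02 1.41021e+02 6.85000e-01 1.90000e-02]
```

Call:
jog_arm --pt "-0.4 0.1 -3.5" --pt "-0.4 0.1 -7" --pt "-0.2 -0.7 -7" --pt "0 -1.4 -7" --pt "0.2 -2.6 -7" --pt "0.4 -3.8 -7" --pt "0.7 -5.0 -7" --pt "0.9 -6.1 -7" --pt "1.2 -7.3 -7" --pt "1.4 -8.5 -7" --pt "1.6 -9.7 -7" --pt "1.9 -10.9 -7" --turn '[0,0,0,0,0,0,0,0,0,0,0,0]' --grip '[0.655,0.655,0.655,0.655,0.655,0.655,0.655,0.655,0.655,0.655,0.655,0.655]'

```text
time_s: 24.18
position: [0.5281, -0.1614, 0.0035]
tcp_rot: [[-0.194, 0.981, -0.0], [0.981, 0.194, 0.0], [0.0, -0.0, -1.0]]
force: [0.8, 0.9, 0.1]
opening: 0.347
grasp_force: 0.3
```

Call:
jog_arm --pt "0.2 -1.1 0" --pt "0.5 -2.2 0" --pt "0.7 -3.2 0" --pt "0.7 -3.5 0" --pt "0.3 -3.6 0" --pt "0 -3.8 0" --pt "-0.3 -4.0 0" --pt "-0.6 -4.2 0" --pt "-0.8 -4.5 0" --pt "-1.0 -4.9 0" --pt "-1.1 -5.2 0" --pt "-1.1 -5.6 0" --turn '[0,0,0,0,10,19,29,38,48,57,66,76]' --grip '[0.655,0.655,0.655,0.655,0.655,0.655,0.655,0.655,0.655,0.655,0.655,0.655]'

```text
time_s: 25.68
position: [0.5167, -0.2163, 0.0035]
tcp_rot: [[-0.999, 0.043, -0.001], [0.043, 0.999, 0.001], [0.001, 0.0, -1.0]]
force: [-0.1, 0.8, 0.3]
opening: 0.348
grasp_force: 0.1
```

```bash
python3 - <<'E'
from p import *
plan([(tr("R",-.09),-2.9,.023,Z,.03),(tr("R",-.023),-2.9,.0225,Z,.0135),(tr("R",-.023),-2.9,.045,Z,.03),(tr("R",-.023),-2.9,.06,ZT,.02)])
c=capture("top")
for o in mounts(c):print(np.round(o[:4],3))
t=px(c,read_state()["position"]);u,v=map(int,t);print(t,px(c,[*tr("R",-.09),.02]));cv2.imwrite("pics/t5.png",cv2.resize(c["color"][v-45:v+45,u-60:u+60],None,fx=5,fy=5,interpolation=cv2.INTER_CUBIC))
E
```

```text
1 [-0.1, -0.1, 0.1] 0  
2 [1.3, -0.2, 0.1] 0  
3 [2.6, -0.2, 0.1] 0  
4 [4.0, -0.3, 0.1] 0  
5 [5.3, -0.4, 0.1] 0  
6 [6.7, -0.4, 0.1] 0  
7 [4.4, -0.3, 0.1] 0  
8 [3.7, -0.3, 3.4] 0  
9 [2.9, -0.2, 6.7] 0  
[2.04619e+02 1.66759e+02 6.19000e-01 1.88000e-01]
[2.77355e+02 1.58850e+02 6.41000e-01 1.00000e-02]
[ 3.72699e+02  1.53830e+02  6.56000e-01 -2.25000e-01]
[198.093 148.557   0.664   0.206]
[2.73963e+02 1.41024e+02 6.85000e-01 1.90000e-02]
(np.float64(368.25339125608895), np.float64(210.46506733849554)) (np.float64(370.04331799007394), np.float64(200.9861725765605))
```

View pics/t5.png

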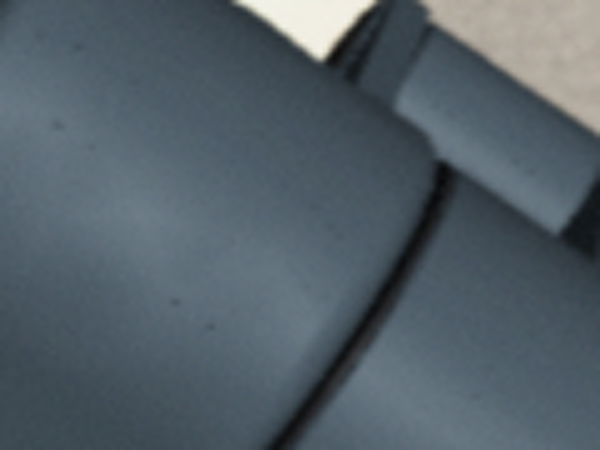

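The crop shows only the arm covering the mount, but the other five mounts measure right: two in the left tray, two in the middle, one in the right. I finish the last push.

Call:
jog_arm --pt "0 -0.1 0" --pt "1.3 -0.2 0" --pt "2.6 -0.2 0" --pt "4.0 -0.3 0" --pt "5.3 -0.4 0" --pt "6.2 -0.4 0" --pt "6.7 -0.4 0" --pt "4.4 -0.3 0" --pt "3.7 -0.3 3.4" --pt "2.9 -0.2 6.7" --pt "-2 1 8" --pt "-6 4 9" --turn '[0,0,0,0,0,0,0,0,0,0,0,0]' --grip '[0.655,0.655,0.655,0.655,0.655,0.655,0.655,0.655,0.655,0.655,0.655,0.655]'

```text
time_s: 27.22
position: [0.4563, -0.1772, 0.0944]
tcp_rot: [[-0.999, 0.051, 0.001], [0.051, 0.999, -0.001], [-0.001, -0.001, -1.0]]
force: [-0.3, 0.5, 0.1]
opening: 0.346
grasp_force: 0.0
```

Call:
jog_arm --pt "-4 3 2" --pt "-6 6 4" --pt "-6 6 4" --pt "-6 6 4" --turn '[0,0,0,0]' --grip '[0.655,0.655,0.655,0.655]'

```text
time_s: 27.72
position: [0.3983, -0.1175, 0.1338]
tcp_rot: [[-0.999, 0.049, 0.002], [0.049, 0.999, -0.001], [-0.002, -0.001, -1.0]]
force: [0.4, -0.3, 1.1]
opening: 0.342
grasp_force: 0.0
```

```bash
python3 - <<'E'
from p import *
c=capture("top");cv2.imwrite("pics/end.png",c["color"])
for o in mounts(c):
    for k,(x,y,h) in TR.items():
        d=np.array(o[2:4])-[x,y];a=np.radians(h);l=[d@[np.cos(a),np.sin(a)],d@[-np.sin(a),np.cos(a)]]
        if np.hypot(*l)<.1:print(k,np.round(l,3))
E
```

```text
R [-0.019 -0.   ]
L [-0.018 -0.002]
M [-0.019 -0.001]
R [ 0.027 -0.001]
L [0.03 0.  ]
M [ 0.026 -0.001]
```

View pics/end.png

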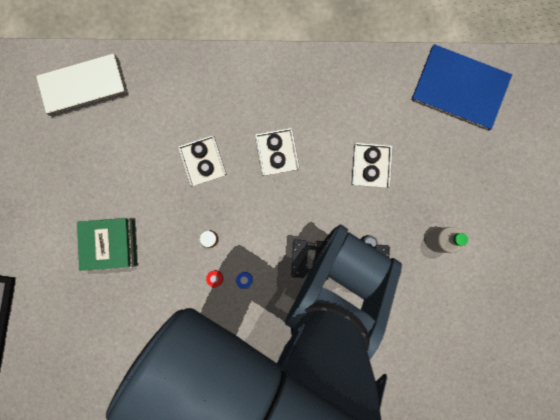

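The final view shows two mounts well inside each tray, at (199,149)/(205,167), (274,141)/(277,159) and (373,154)/(371,173). Jar, wipes box and bottle are in place, and the loupe is just visible at (369,241).

```bash
python3 -c "
from rig import *
print(hand_in())"
```

```text
the job is handed in; nothing more can be done
None
```

I slid all six mounts flat into the trays in the order left, middle, right, left, middle, right; each tray holds two wholly inside its mouth, and the job was handed in at about 28 s with jar, wipes box and wash bottle seen in place and the loupe only partly in view but apparently unmoved.

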